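# Take the used-up swab tube out of the sloped dispenser

## Robot

A 6-joint arm with a two-finger parallel gripper is mounted at the origin on a cart in front of the work surface, level with it; the furniture and walls round the work are solid. World frame = base frame: x ahead of the robot, y to its left, z up, the work surface at z = 0. Lengths are in m, angles in degrees, forces in N, time in s.
With the tool pointing down it reaches from about 0.4 to 0.825 m from the base axis. Payload 7 kg.
Tool frame: the origin (TCP) lies between the finger pads; the fingertips stand 22 mm ahead of it and the grasp point (between the pads) lies 3 mm ahead of it; z points along the fingers, y is the line along which they close (so a half turn about z gives the same grasp; the last joint's range is limited). The gripper opens to 88 mm and grips with 3 to 60 N. Pads are 19 mm wide; open, the fingers measure 130 mm over their backs; the gripper's body (78 mm by 193 mm) begins 47 mm behind the grasp point.
Start: joints at [86.981, 20.546, 0.682, 0, -70.136, -16.507], TCP at [0.226, 0.636, 0.249] pointing down, gripper open.
Joint ranges: [-176.03, 176.03], [-82.01, 121.73], [-58.28, 71.71], [-173.87, 95.51], [-174.79, -0.11], [-173.66, 173.66]. Speed limits (degrees/s): [136.94, 136.94, 172.46, 180, 180, 180].

## Interface

Orientations are given as [roll, pitch, yaw] about the fixed x, y, z axes, in that order (R = Rz(yaw) Ry(pitch) Rx(roll)).
In Python, from plant import r, vision gives the robot as it stands.
- The arm moves only by the shell command python3 -m pendant 'ROWS' [FORCE]. ROWS is JSON, a list that holds one entry, the list of rows, each a list of 7 numbers: the shift along the tool's x, y, z scaled (see below), then the turn, a rotation vector about the tool's x, y, z scaled (see below), then the opening, from -1 (shut) to 1 (fully open). In form: [[[x, y, z, wx, wy, wz, fingers], ...]]. A call has exactly 8 rows; each row shifts and turns the commanded pose from where the row before left it, along the tool's axes as they then stand; what a row does not reach is not made up. The controller multiplies each number of a shift by 20 mm and each number of a turn by 4 degrees. A row lasts 1/10 s, in which the tool goes at most 50 mm and 8.59 degrees, less where a joint would pass 70% of its speed; a pose out of reach is approached as far as the arm can. A call with a number of a shift or a turn outside -1 to 1 is refused whole. A call with a gripper value outside its range is refused whole. The fingers move at their own pace and stop on an object; FORCE is the grip in N (left out, the last holds). Time passes only in rows, so rows that do not move let the fingers close, or fill a call up. It gives the time, the measured TCP pose, the force, the opening and the grip force at its end, in the units of the state.
- r.get_state(): the state, without advancing time (a new reading comes with each control period).
- vision.capture(name): name is "side" or "top"; returns a dict with "frame" (384x512x3 uint8, blue, green, red), "depth" (384x512 float32, m along the optical axis (not along the pixel's ray), 0 where there is no reading), "camera_matrix" (3x3 intrinsics, pixels), "extrinsics" (4x4, takes a point from world to camera coordinates). Camera axes: x right, y up, looking along -z (the intrinsics and any distortion apply to the point x, -y, -z); pixel columns grow to the right and rows downward; lengths in m; the calibration is good to about 2 mm. A picture is of the moment at which its call begins.
- r.close_job(): hands the job in; it is judged then, once.
The state is a dict: "time_s": time; "joints": joint angles; "qd": joint speeds; "joint_torque": joint torques, N m; "tcp_pos": TCP position; "eef_rot": TCP orientation; "contact_force": force on the tool from outside, world axes, zero at the start; "moment": the same for the moment, N m; "gripper_width": finger opening in m; "gripper_force": force on a finger pad.
Only numpy, scipy, OpenCV 4.12 (cv2) and the standard library are available. Lean on these libraries where they do the work, as an engineer would, in place of code of your own. Each camera call takes 0.05 s, during which the arm holds its last target. There are 200 camera calls.

## Task

The swab tube with the orange cap is used up. Throw the dispenser's keeper lever aside into its green notch and leave it there, then draw that tube out of the sloped dispenser and stand it fully down in either hole of the blue upright rack, for refilling. The two blue-capped tubes stay in their pockets.

Things in the scene. Friction and masses are not known exactly. Their poses are not given: they have to be found in the camera images.
- dispenser: Grey sloped dispenser, fixed: a block with 3 pockets 42 mm deep, 31 mm wide, tilted 30 degrees so that tubes lean to the robot. Origin on the bench, 125 mm under the middle pocket's mouth; pockets at y = -50, 0, 50 mm. In this frame the pockets' axis (upwards) is (-0.5, 0, 0.866), the slope rises along (0.866, 0, 0.5). Base plate x -60 to 90, y -133 to 93 mm.
- keeper (a joint): Steel keeper lever, 14 x 6 mm, lying across the caps at about 0 (locked, black mark). It turns about an axis parallel to the pockets' axis at the y = -105 mm end. Its value (rad) grows as its free end swings down the slope towards the robot; the green notch mark on the round plate at the pivot is at 1.15, with travel beyond to 1.5. No spring: it stays where it is left.
- keeper_knob (a point): Middle of the lever's black upright knob, 18 mm in diameter and 34 mm long (free from 14 mm below to 17 mm above this point), parallel to the pockets' axis, 185 mm from the pivot.
- keeper_pivot (a point): Point on the lever's turning axis, at the height of the knob's middle.
- used_tube: The used-up swab tube, pale body, ORANGE cap: 30 mm diameter, 90 mm tall, 28 mm body (the top 3 mm of the cap is 30 mm). Origin at the centre of its underside, z along the tube towards the cap. It starts in a pocket of the sloped dispenser, leaning about 30 degrees, its top about 48 mm out of the pocket.
- tube_a: Swab tube with blue cap, to be left: 30 mm diameter, 90 mm tall, 28 mm body (the top 3 mm of the cap is 30 mm). Origin at the centre of its underside, z along the tube towards the cap. It starts in a pocket of the sloped dispenser, leaning about 30 degrees, its top about 48 mm out of the pocket.
- tube_b: Swab tube with blue cap, to be left: 30 mm diameter, 90 mm tall, 28 mm body (the top 3 mm of the cap is 30 mm). Origin at the centre of its underside, z along the tube towards the cap. It starts in a pocket of the sloped dispenser, leaning about 30 degrees, its top about 48 mm out of the pocket.
- return_rack: Blue upright rack, fixed to the bench, 76 x 136 mm foot, 46 mm high, two holes 34 mm wide and 40 mm deep (floor 6 mm above the bench). Origin at the centre of its underside; holes at y = -30 and +30 mm.
- hole_0 (a point): Centre of the mouth of the upright rack's hole at its y = -30 mm, 46 mm above the bench.
- hole_1 (a point): The same for the hole at y = +30 mm.
There are look-alikes about, which are no part of the job. What is shaped like the used_tube but turquoise is not meant.

How it is judged (in metres and radians):
On the way, in this order (a step that is already met when the one before it is completed fails the run):
1. the keeper lever lies in the green notch (value of joint keeper between 1 and 1.3 rad), for 0.3 s.
2. the orange-capped tube is drawn out, well clear of its pocket (distance of used_tube from where it was at the start of the episode above 0.06 m), for 0.1 s.
At the end, for the whole second after the job is handed in: Lever left in the green notch (1.15 rad, within 0.15); the orange-capped tube upright (tilt under 0.2 rad), at rest on the floor of either hole of the upright rack (underside within 8 mm of its axis, under 16 mm above the bench); each blue-capped tube within 15 mm of its start (all of step 1 and ((horizontal distance between used_tube and hole_0 below 0.008 m and height (world z) of used_tube below 0.016 m) or (horizontal distance between used_tube and hole_1 below 0.008 m and height (world z) of used_tube below 0.016 m)) and angle between used_tube's own z axis and vertical below 0.2 rad and linear speed of used_tube below 0.02 m/s and distance of each of tube_a, tube_b from where it was at the start of the episode below 0.015 m); the robot touches nothing.
It also fails if it takes over 58 s, if anything falls off the work surface, if the arm or the gripper's body presses on something with over 40 N, if the wrist force passes 120 N, or if a joint passes its speed limit or range.

## Working session

There is one attempt and no reset: what is moved stays moved. The work goes in short steps, Python scripts to look and compute and a shell command to move; the robot and the scene stay as the last step left them, time stands still between calls to the robot, and variables do not carry over. Pictures are saved under pics/ and viewed, at most 11 in all, crops included, and the job is handed in when it is done.

```bash
ls; mkdir -p pics; python3 - <<'E'
from plant import r, vision
import cv2,numpy as np
for n in("side","top"):
    c=vision.capture(n); np.savez(n+"0.npz",**c); cv2.imwrite(f"pics/{n}0.png",c["frame"]); print(n,c["camera_matrix"].round(1).tolist(),c["extrinsics"].round(3).tolist(),[k for k in c])
print(r.get_state())
E
```

```text
pics
side [[356.0, 0.0, 249.7], [0.0, 356.0, 191.0], [0.0, 0.0, 1.0]] [[0.38, 0.925, 0.0, -0.322], [-0.82, 0.337, 0.462, 0.392], [0.427, -0.176, 0.887, -1.289], [0.0, 0.0, 0.0, 1.0]] ['frame', 'depth', 'camera_matrix', 'extrinsics']
top [[435.0, 0.0, 256.1], [0.0, 435.0, 191.5], [0.0, 0.0, 1.0]] [[0.018, -1.0, -0.009, 0.109], [0.983, 0.016, 0.182, -0.623], [-0.182, -0.012, 0.983, -1.099], [0.0, 0.0, 0.0, 1.0]] ['frame', 'depth', 'camera_matrix', 'extrinsics']
{'time_s': 0.1, 'joints': array([ 8.69819307e+01,  2.05880310e+01,  6.39015426e-01, -1.66221209e-02,
       -7.01346266e+01, -1.65072943e+01]), 'qd': array([-0.0798863 , -0.10021373,  0.09977252,  0.10184524,  0.07372056,
       -0.00545401]), 'joint_torque': array([-3.01756700e-03, -5.84163809e+01,  2.93750328e+01,  7.01558501e+00,
        1.01429070e-02, -6.05282617e-05]), 'tcp_pos': array([0.22549123, 0.63580353, 0.24771189]), 'eef_rot': array([ 1.79915365e+02, -8.78533239e-03, -1.95310169e+01]), 'contact_force': array([-0.09721569, -0.32452913, -0.58549689]), 'moment': array([0.0336665 , 0.03245329, 0.01191972]), 'gripper_force': 0.0, 'gripper_width': 0.08778235239512552}
```

View pics/side0.png

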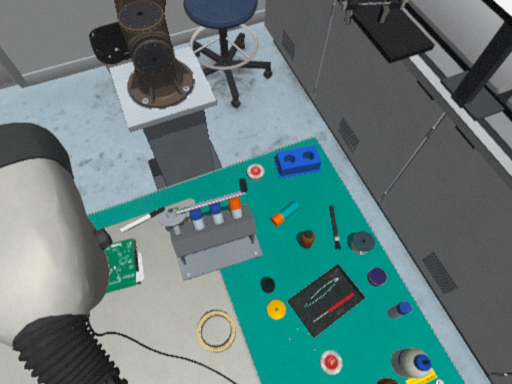

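View pics/top0.png

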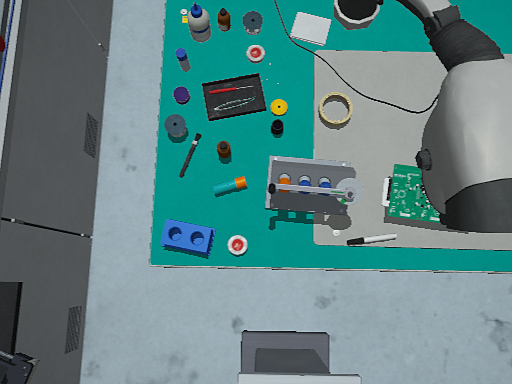

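The top view shows the dispenser at (310,185). Orange-topped things are the upright tube in the dispenser's left pocket at (285,180), and a tube with a turquoise body lying on the bench at (230,186). The first fits the description: it sits in a pocket and has a pale body. The knob is at (272,188), the pivot plate at (348,190), and the blue rack at (188,237) with holes at (174,234) and (203,238). I'll confirm with a crop and measure.

```bash
cat > h.py <<'E'
import numpy as np,cv2
from scipy.spatial.transform import Rotation as Ro
def load(n): return dict(np.load(n))
def cloud(c):
    K=c["camera_matrix"];E=c["extrinsics"];d=c["depth"]
    v,u=np.mgrid[:d.shape[0],:d.shape[1]]
    P=np.stack([(u-K[0,2])/K[0,0]*d,-(v-K[1,2])/K[1,1]*d,-d],-1)
    return (P-E[:3,3])@E[:3,:3]
def ray(c,u,v):
    K=c["camera_matrix"];E=c["extrinsics"]
    d=np.array([(u-K[0,2])/K[0,0],-(v-K[1,2])/K[1,1],-1])@E[:3,:3]
    return -E[:3,3]@E[:3,:3],d
def onplane(c,u,v,z):
    o,d=ray(c,u,v);return o+d*(z-o[2])/d[2]
def two(c1,p1,c2,p2):
    o1,d1=ray(c1,*p1);o2,d2=ray(c2,*p2)
    s=np.linalg.lstsq(np.c_[d1,-d2],o2-o1,rcond=None)[0]
    a,b=o1+d1*s[0],o2+d2*s[1];return (a+b)/2,np.linalg.norm(a-b)
def proj(c,P):
    E=c["extrinsics"];q=E[:3,:3]@np.array(P)+E[:3,3];K=c["camera_matrix"]
    return np.array([K[0,2]-K[0,0]*q[0]/q[2],K[1,2]+K[1,1]*q[1]/q[2]])
E
python3 - <<'E'
from h import *
T=load("top0.npz");S=load("side0.npz")
a=cv2.resize(T["frame"][145:260,155:370],None,fx=3.6,fy=3.6,interpolation=cv2.INTER_CUBIC)[:300*2]
cv2.imwrite("pics/c1.png",a)
b=cv2.resize(S["frame"][140:285,155:325],None,fx=4,fy=4,interpolation=cv2.INTER_CUBIC);cv2.imwrite("pics/c2.png",b)
for nm,c in(("top",T),("side",S)):
    hsv=cv2.cvtColor(c["frame"],cv2.COLOR_BGR2HSV);P=cloud(c)
    for cn,lo,hi in(("orange",(5,150,120),(18,255,255)),("blue",(105,130,80),(130,255,255)),("black",(0,0,0),(179,255,45)),("green",(50,120,80),(75,255,255))):
        m=cv2.inRange(hsv,lo,hi)
        n,L,st,ce=cv2.connectedComponentsWithStats(m)
        for i in range(1,n):
            if st[i,4]<8: continue
            Q=P[(L==i)&(c["depth"]>0)]
            if len(Q)==0: continue
            q=np.median(Q,0)
            if .2<q[0]<.7 and -.2<q[1]<.5: print(nm,cn,st[i].tolist(),ce[i].round(1),q.round(3),"zmax",np.percentile(Q[:,2],95).round(3))
E
```

```text
top orange [235, 176, 11, 12, 93] [240.1 181.6] [0.652 0.165 0.028] zmax 0.032
top orange [279, 178, 11, 7, 61] [284.1 180.8] [0.628 0.052 0.167] zmax 0.174
top blue [299, 180, 12, 6, 54] [304.7 182.9] [0.623 0.002 0.169] zmax 0.173
top blue [320, 182, 12, 6, 52] [325.5 184.8] [ 0.619 -0.048  0.169] zmax 0.173
top blue [161, 219, 55, 37, 1303] [187.4 236.8] [0.5   0.3   0.045] zmax 0.049
top black [269, 184, 7, 10, 57] [271.6 188.5] [0.6   0.082 0.208] zmax 0.214
top black [347, 238, 17, 7, 88] [355.4 241.2] [ 0.497 -0.15   0.018] zmax 0.022
top green [331, 191, 12, 2, 13] [336.4 191.6] [ 0.601 -0.071  0.181] zmax 0.183
top green [340, 198, 6, 6, 20] [342.5 200.8] [ 0.583 -0.09   0.158] zmax 0.162
side orange [229, 197, 12, 13, 125] [234.3 203.2] [0.627 0.049 0.164] zmax 0.173
side orange [272, 213, 12, 13, 89] [277.6 219. ] [0.658 0.164 0.028] zmax 0.031
side blue [275, 146, 46, 32, 1088] [297.7 161.5] [0.514 0.298 0.043] zmax 0.048
side blue [209, 202, 13, 12, 109] [215.1 208.1] [ 0.623 -0.     0.165] zmax 0.172
side blue [190, 208, 12, 12, 108] [195.5 214. ] [ 0.62  -0.05   0.166] zmax 0.172
side black [240, 179, 7, 12, 50] [242.9 185.1] [0.607 0.08  0.201] zmax 0.212
```

View pics/c1.png

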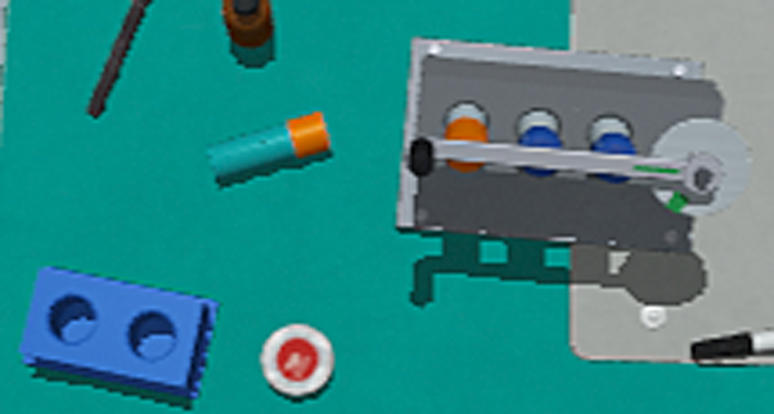

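View pics/c2.png

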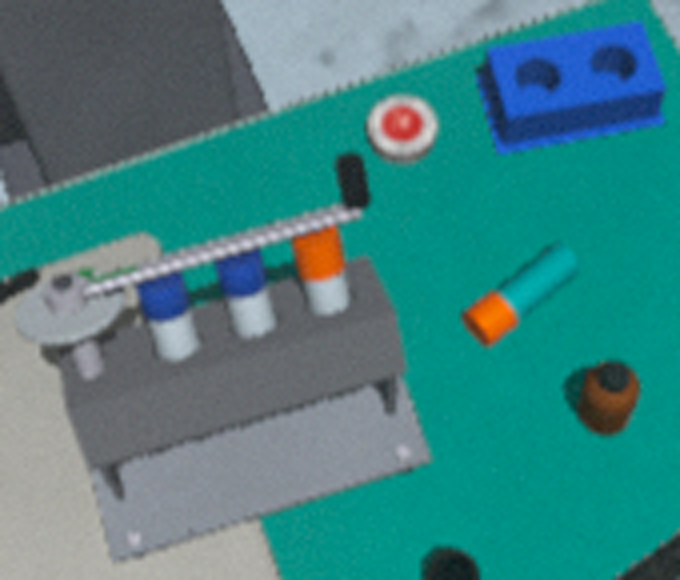

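Crop 1 confirms the target. The orange cap in the left pocket, at crop (465,140), has a pale body. The tube lying at (270,150) has a turquoise body, so it's the look-alike. Next I'll work out the geometry by triangulation.

```bash
python3 - <<'E'
from h import *
T=load("top0.npz");S=load("side0.npz")
k,e=two(T,(271.6,188.5),S,(242.9,185.1));print("knob",k.round(4),e.round(4))
p,e=two(T,(350.3,194.4),S,(170.5,212.));print("pivot hub",p.round(4),e.round(4))
g=lambda y:np.array([np.cos(y),np.sin(y)])
for n,a,b in(("or",(284.1,180.8),(234.3,203.2)),("b1",(304.7,182.9),(215.1,208.1)),("b2",(325.5,184.8),(195.5,214))):
    q,e=two(T,a,S,b);print(n,q.round(4),e.round(4))
# rack: blue mask outline and holes on z=.046
for nm,c,box in(("top",T,(155,212,65,50)),("side",S,(270,140,56,42))):
    x,y,w,h=box;f=c["frame"][y:y+h,x:x+w];hsv=cv2.cvtColor(f,cv2.COLOR_BGR2HSV)
    P=cloud(c)[y:y+h,x:x+w]
    m=(cv2.inRange(hsv,(100,100,30),(130,255,255))>0)
    top=(m&(abs(P[...,2]-.046)<.006)).astype(np.uint8)
    q=P[top>0];print(nm,"top face",len(q),q.mean(0).round(4),"v",np.median(hsv[...,2][top>0]))
    r=cv2.minAreaRect((q[:,:2]*1000).astype(np.float32));print(r)
    cs,hi=cv2.findContours(cv2.morphologyEx(top,cv2.MORPH_OPEN,np.ones((2,2))),cv2.RETR_CCOMP,cv2.CHAIN_APPROX_NONE)
    for cc,hh in zip(cs,hi[0]):
        if hh[3]>=0 and len(cc)>7:
            bx=cv2.fitEllipse(cc);print("hole",bx,onplane(c,bx[0][0]+x,bx[0][1]+y,.046).round(4))
# slope plane: fit grey block face points in side/top clouds within region
    P=cloud(c).reshape(-1,3);f=c["frame"].reshape(-1,3).astype(int)
    s=(np.ptp(f,1)<25)&(f.max(1)<140)&(f.max(1)>50)&(P[:,0]>.52)&(P[:,0]<.70)&(P[:,1]>-.07)&(P[:,1]<.08)&(P[:,2]>.08)&(P[:,2]<.17)
    q=P[s];A=np.c_[q[:,:2],np.ones(len(q))]
    for _ in range(8):
        co=np.linalg.lstsq(A,q[:,2],rcond=None)[0];res=q[:,2]-A@co;kk=abs(res)<max(.004,1.5*np.median(abs(res)));A,q=A[kk],q[kk]
    print("slope",co.round(4),"tilt",np.degrees(np.arctan(np.hypot(*co[:2]))).round(1),"yaw",np.degrees(np.arctan2(co[1],co[0])).round(1),len(q))
E
```

```text
knob [0.6036 0.0822 0.1941] 0.0001
pivot hub [ 0.5961 -0.1045  0.1756] 0.0014
or [0.6283 0.0502 0.1648] 0.0028
b1 [0.6237 0.001  0.1668] 0.002
b2 [ 0.62   -0.0488  0.1662] 0.0015
top top face 889 [0.5021 0.3033 0.0461] v 206.0
((502.2127380371094, 303.208740234375), (124.482177734375, 64.06887817382812), 79.83568572998047)
hole ((43.39131164550781, 26.91046905517578), (13.207181930541992, 14.392328262329102), 36.37259292602539) [0.4938 0.27   0.046 ]
hole ((21.222578048706055, 22.377845764160156), (13.13974666595459, 13.788432121276855), 45.720909118652344) [0.5047 0.3291 0.046 ]
slope [ 0.415  -0.0364 -0.1381] tilt 22.6 yaw -5.0 429
side top face 603 [0.5019 0.3025 0.046 ] v 205.0
((501.1448669433594, 303.58587646484375), (124.36984252929688, 65.58061981201172), 79.26488494873047)
hole ((19.49001693725586, 19.68731117248535), (9.15042781829834, 12.99629020690918), 91.6788330078125) [0.5004 0.2736 0.046 ]
hole ((38.58140182495117, 16.27095603942871), (9.363967895507812, 12.179014205932617), 106.86640930175781) [0.5114 0.3328 0.046 ]
slope [-0.4636  0.0322  0.4352] tilt 24.9 yaw 176.0 338
```

```bash
cat >> h.py <<'E'
YAW=-5.
def Rd(y=YAW): return Ro.from_euler("z",y,degrees=True).as_matrix()
D=Rd();AX=D@[-.5,0,.8660254];SL=D@[.8660254,0,.5];YD=D@[0,1,0]
RT=np.c_[-YD,-SL,-AX]      # tool frame along pockets
def plan(goal,Rg):
    """units: shift (20 mm) in present tool axes, then turn (4 deg)"""
    from plant import r
    s=r.get_state();R=Ro.from_euler("xyz",s["eef_rot"],degrees=True).as_matrix()
    print("tcp",s["tcp_pos"].round(4),"shift",(R.T@(np.array(goal)-s["tcp_pos"])/.02).round(2),"turn",(np.degrees(Ro.from_matrix(R.T@Rg).as_rotvec())/4).round(2),
     "shift in goal axes",(Rg.T@(np.array(goal)-s["tcp_pos"])/.02).round(2),"j",s["joints"].round(1),"F",s["contact_force"].round(1),"t",round(s["time_s"],2),"w",round(s["gripper_width"],4),round(s["gripper_force"],1))
E
python3 - <<'E'
from h import *
k=np.array([.6036,.0822,.1941]);plan(k+.08*AX,RT)
E
```

```text
tcp [0.2255 0.6358 0.2477] shift [25.14 20.27 -0.75] turn [ 6.39  4.92 18.41] shift in goal axes [ 25.93 -17.06   8.94] j [ 87.   20.6   0.6  -0.  -70.1 -16.5] F [-0.1 -0.3 -0.6] t 0.1 w 0.0878 0.0
```

```bash
A='[[[1,0.8,-0.1,0,0,0,1],[1,0.8,-0.1,0,0,0,1],[1,0.8,-0.1,0,0,0,1],[1,0.8,-0.1,0,0,0,1],[1,0.8,-0.1,0,0,0,1],[1,0.8,-0.1,0,0,0,1],[1,0.8,-0.1,0,0,0,1],[1,0.8,-0.1,0,0,0,1]]]' 
python3 -m pendant '[[[1,0.8,-0.1,0,0,0,1],[1,0.8,-0.1,0,0,0,1],[1,0.8,-0.1,0,0,0,1],[1,0.8,-0.1,0,0,0,1],[1,0.8,-0.1,0,0,0,1],[1,0.8,-0.1,0,0,0,1],[1,0.8,-0.1,0,0,0,1],[1,0.8,-0.1,0,0,0,1]]]'
python3 -m pendant '[[[1,0.8,-0.1,0,0,0,1],[1,0.8,-0.1,0,0,0,1],[1,0.8,-0.1,0,0,0,1],[1,0.8,-0.1,0,0,0,1],[1,0.8,-0.1,0,0,0,1],[1,0.8,-0.1,0,0,0,1],[1,0.8,-0.1,0,0,0,1],[1,0.8,-0.1,0,0,0,1]]]'
python3 -m pendant '[[[1,0.8,-0.1,0,0,0,1],[1,0.8,-0.1,0,0,0,1],[1,0.8,-0.1,0,0,0,1],[1,0.8,-0.1,0,0,0,1],[1,0.8,-0.1,0,0,0,1],[1,0.8,-0.1,0,0,0,1],[1,0.8,-0.1,0,0,0,1],[1,0.8,-0.1,0,0,0,1]]]'
python3 - <<'E'
from h import *
k=np.array([.6036,.0822,.1941]);plan(k+.08*AX,RT)
E
```

```text
time_s: 0.9
tcp_pos: [0.3346, 0.4601, 0.2649]
eef_rot: [-180.0, 0.0, -19.5]
contact_force: [0.7, -0.4, -0.3]
gripper_width: 0.0876
gripper_force: 0.0
time_s: 1.7
tcp_pos: [0.4422, 0.2859, 0.2809]
eef_rot: [-180.0, -0.0, -19.6]
contact_force: [1.2, 0.4, 0.6]
gripper_width: 0.0876
gripper_force: 0.0
time_s: 2.5
tcp_pos: [0.5498, 0.1117, 0.2969]
eef_rot: [-180.0, -0.0, -19.6]
contact_force: [-0.2, 0.1, 0.6]
gripper_width: 0.0876
gripper_force: 0.0
tcp [0.5498 0.1117 0.2969] shift [1.09 0.99 1.68] turn [ 6.37  4.93 18.4 ] shift in goal axes [1.23 0.14 1.86] j [ 31.5   8.2  -9.6  -0.  -72.2  39. ] F [-0.2  0.1  0.6] t 2.5 w 0.0876 0.0
```

```bash
python3 -m pendant '[[[0,0,0,0.265,0.205,0.767,1],[0,0,0,0.265,0.205,0.767,1],[0,0,0,0.265,0.205,0.767,1],[0,0,0,0.265,0.205,0.767,1],[0,0,0,0.265,0.205,0.767,1],[0,0,0,0.265,0.205,0.767,1],[0,0,0,0.265,0.205,0.767,1],[0,0,0,0.265,0.205,0.767,1]]]'
python3 -m pendant '[[[0,0,0,0.265,0.205,0.767,1],[0,0,0,0.265,0.205,0.767,1],[0,0,0,0.265,0.205,0.767,1],[0,0,0,0.265,0.205,0.767,1],[0,0,0,0.265,0.205,0.767,1],[0,0,0,0.265,0.205,0.767,1],[0,0,0,0.265,0.205,0.767,1],[0,0,0,0.265,0.205,0.767,1]]]'
python3 -m pendant '[[[0,0,0,0.265,0.205,0.767,1],[0,0,0,0.265,0.205,0.767,1],[0,0,0,0.265,0.205,0.767,1],[0,0,0,0.265,0.205,0.767,1],[0,0,0,0.265,0.205,0.767,1],[0,0,0,0.265,0.205,0.767,1],[0,0,0,0.265,0.205,0.767,1],[0,0,0,0.265,0.205,0.767,1]]]'
python3 - <<'E'
from h import *
k=np.array([.6036,.0822,.1941]);plan(k+.013*AX,RT);plan(k+.08*AX,RT)
E
```

```text
time_s: 3.3
tcp_pos: [0.5494, 0.1126, 0.2968]
eef_rot: [-170.3, -4.6, -44.7]
contact_force: [-0.3, -0.4, 0.2]
gripper_width: 0.0873
gripper_force: 0.0
time_s: 4.1
tcp_pos: [0.5493, 0.1126, 0.2968]
eef_rot: [-159.6, -4.5, -70.1]
contact_force: [-0.4, 0.4, 0.9]
gripper_width: 0.0877
gripper_force: 0.0
time_s: 4.9
tcp_pos: [0.5493, 0.1126, 0.2968]
eef_rot: [-150.0, 0.0, -95.1]
contact_force: [-0.8, -0.7, -0.0]
gripper_width: 0.088
gripper_force: 0.0
tcp [0.5493 0.1126 0.2968] shift [1.28 0.11 5.22] turn [-0.   -0.01 -0.03] shift in goal axes [1.28 0.11 5.22] j [ 41.8  -7.2 -44.8  37.4 -37.  -74.3] F [-0.8 -0.7 -0. ] t 4.9 w 0.088 0.0
tcp [0.5493 0.1126 0.2968] shift [1.28 0.11 1.87] turn [-0.   -0.01 -0.03] shift in goal axes [1.28 0.11 1.87] j [ 41.8  -7.2 -44.8  37.4 -37.  -74.3] F [-0.8 -0.7 -0. ] t 4.9 w 0.088 0.0
```

```bash
python3 -m pendant '[[[0.32,0.03,0.4,0,0,0,1],[0.32,0.03,0.5,0,0,0,1],[0.32,0.03,0.6,0,0,0,1],[0.32,0.02,0.8,0,0,0,1],[0,0,0.8,0,0,0,1],[0,0,0.8,0,0,0,1],[0,0,0.7,0,0,0,1],[0,0,0.6,0,0,0,1]]]'
python3 - <<'E'
from h import *
from plant import vision
k=np.array([.6036,.0822,.1941]);plan(k+.013*AX,RT)
c=vision.capture("side");cv2.imwrite("pics/s1.png",cv2.resize(c["frame"][120:270,140:340],None,fx=4,fy=4,interpolation=cv2.INTER_CUBIC))
E
```

```text
time_s: 5.7
tcp_pos: [0.5972, 0.0827, 0.2042]
eef_rot: [-150.1, -0.0, -94.9]
contact_force: [0.4, 0.8, 1.0]
gripper_width: 0.0876
gripper_force: 0.0
tcp [0.5972 0.0827 0.2042] shift [-0.   -0.02 -0.05] turn [ 0.04 -0.    0.02] shift in goal axes [-0.   -0.02 -0.05] j [ 25.3   2.  -53.6  61.6 -16.6 -87.4] F [0.4 0.8 1. ] t 5.7 w 0.0876 0.0
```

View pics/s1.png

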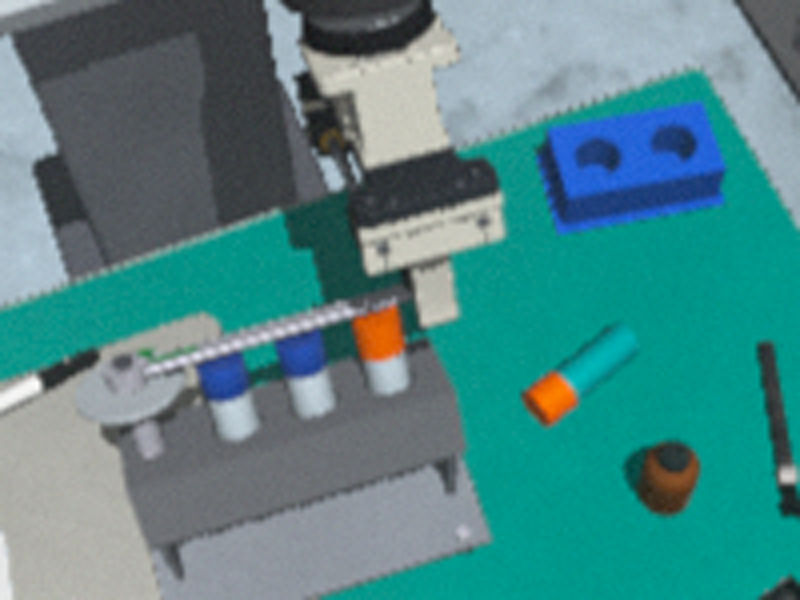

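The near finger is beside the knob, at picture (435,290), and nothing is touching. Joint 3 is close to its limit, so I'll tilt the tool toward vertical during the swing. I'll grip the knob and work out the arc.

```bash
python3 -m pendant '[[[0,0,0,0,0,0,-0.3],[0,0,0,0,0,0,-0.7],[0,0,0,0,0,0,-1],[0,0,0,0,0,0,-1],[0,0,0,0,0,0,-1],[0,0,0,0,0,0,-1],[0,0,0,0,0,0,-1],[0,0,0,0,0,0,-1]]]' 15
cat > arc.py <<'E'
from h import *
k=np.array([.6036,.0822,.1941]);piv=k-.185*YD
def pose(v):
    Q=Ro.from_rotvec(AX*v).as_matrix();th=np.arcsin(.5*np.sin(v))
    R=Q@RT@Ro.from_rotvec([0,-th,0]).as_matrix()
    g=piv+Q@(k+.010*AX-piv)
    return g-.003*R[:,2],R
if __name__=="__main__":
    plan(*pose(0))
    vs=np.linspace(0,1.15,25)
    for i in range(0,24):
        a,Ra=pose(vs[i]);b,Rb=pose(vs[i+1])
        if i%2==0:print(i,(Ra.T@(b-a)/.02).round(2),(np.degrees(Ro.from_matrix(Ra.T@Rb).as_rotvec())/4).round(2))
E
python3 arc.py
```

```text
time_s: 6.55
tcp_pos: [0.5972, 0.084, 0.2054]
eef_rot: [-150.1, 0.0, -95.0]
contact_force: [-0.0, 0.1, -0.5]
gripper_width: 0.0289
gripper_force: 0.0
tcp [0.5972 0.084  0.2054] shift [ 0.06 -0.    0.  ] turn [0.02 0.   0.01] shift in goal axes [ 0.06 -0.    0.  ] j [ 25.6   1.9 -53.5  61.5 -16.8 -87.5] F [-0.   0.1 -0.5] t 6.55 w 0.0289 0.0
0 [0.01 0.44 0.  ] [-0.01 -0.34 -0.69]
2 [ 0.01  0.44 -0.  ] [-0.04 -0.34 -0.69]
4 [ 0.01  0.44 -0.  ] [-0.07 -0.34 -0.68]
6 [ 0.01  0.44 -0.  ] [-0.11 -0.33 -0.68]
8 [ 0.01  0.44 -0.  ] [-0.14 -0.32 -0.67]
10 [ 0.01  0.44 -0.  ] [-0.17 -0.31 -0.67]
12 [ 0.01  0.44 -0.  ] [-0.19 -0.3  -0.66]
14 [ 0.01  0.44 -0.  ] [-0.22 -0.28 -0.65]
16 [ 0.01  0.44 -0.  ] [-0.24 -0.26 -0.64]
18 [ 0.01  0.44 -0.  ] [-0.27 -0.24 -0.63]
20 [ 0.01  0.44 -0.  ] [-0.29 -0.21 -0.62]
22 [ 0.01  0.44 -0.  ] [-0.3  -0.18 -0.62]
```

```bash
python3 -m pendant '[[[0,0,0,0,0,0,-1],[0,0,0,0,0,0,-1],[0,0,0,0,0,0,-1],[0,0,0,0,0,0,-1],[0.01,0.44,0,0,-0.34,-0.69,-1],[0.01,0.44,0,-0.02,-0.34,-0.69,-1],[0.01,0.44,0,-0.04,-0.34,-0.69,-1],[0.01,0.44,0,-0.05,-0.34,-0.69,-1]]]'
python3 - <<'E'
from arc import *
plan(*pose(1.15*4/24))
E
```

```text
time_s: 7.35
tcp_pos: [0.5667, 0.0825, 0.1883]
eef_rot: [-150.7, -0.8, -82.6]
contact_force: [-9.4, -3.8, -18.5]
gripper_width: 0.0176
gripper_force: 15.0
tcp [0.5667 0.0825 0.1883] shift [0.04 0.03 0.01] turn [0.03 0.   0.04] shift in goal axes [0.04 0.03 0.01] j [ 21.1  -0.2 -58.3  64.7  -8.1 -76.2] F [ -9.4  -3.8 -18.5] t 7.35 w 0.0176 15.0
```

Joint 3 has reached its limit with the lever at about 0.19 rad. I'll let go, back off along the knob and re-grip with the tool vertical.

```bash
python3 -m pendant '[[[0,0,0,0,0,0,0],[0,0,0,0,0,0,0.5],[0,0,0,0,0,0,1],[0,0,0,0,0,0,1],[0,0,-0.5,0,0,0,1],[0,0,-1,0,0,0,1],[0,0,-1,0,0,0,1],[0,0,-1,0,0,0,1]]]'
python3 - <<'E'
from arc import *
from plant import vision
Rv=np.c_[D@[1,0,0],D@[0,-1,0],[0,0,-1]]
v=1.15*4/24;kv=piv+Ro.from_rotvec(AX*v).apply(k-piv);print("knob",kv.round(4))
for n in("side","top"):
    c=vision.capture(n);hsv=cv2.cvtColor(c["frame"],cv2.COLOR_BGR2HSV);u=proj(c,kv);print(n,"exp",u.round(1))
    m=cv2.inRange(hsv,(0,0,0),(179,255,45));N,L,st,ce=cv2.connectedComponentsWithStats(m)
    for i in range(1,N):
        if st[i,4]>15 and np.hypot(*(ce[i]-u))<25: print(st[i],ce[i].round(1))
plan(kv+[-.002,0,.09],Rv)
E
```

```text
time_s: 8.15
tcp_pos: [0.5324, 0.0804, 0.25]
eef_rot: [-150.7, -0.7, -82.7]
contact_force: [1.3, -0.2, 0.6]
gripper_width: 0.0759
gripper_force: 0.0
knob [0.5729 0.0815 0.1765]
side exp [238.3 178.7]
[235 173   7  12  47] [237.7 178.4]
top exp [271.6 202.6]
[286 196   6   8  34] [288.3 200.1]
[254 200  13   9  49] [257.8 204.2]
tcp [0.5333 0.0811 0.2526] shift [ 0.23 -1.96  0.32] turn [ -6.11  -5.12 -18.91] shift in goal axes [ 1.87 -0.18 -0.7 ] j [ 35.6  -8.4 -50.6  34.2 -25.4 -56.4] F [0.1 0.9 0.4] t 8.25 w 0.0837 0.0
```

```bash
python3 -m pendant '[[[0,0,0,-0.305,-0.256,-0.945,1],[0,0,0,-0.305,-0.256,-0.945,1],[0,0,0,-0.305,-0.256,-0.945,1],[0,0,0,-0.305,-0.256,-0.945,1],[0,0,0,-0.305,-0.256,-0.945,1],[0,0,0,-0.305,-0.256,-0.945,1],[0,0,0,-0.305,-0.256,-0.945,1],[0,0,0,-0.305,-0.256,-0.945,1]]]' >/dev/null
python3 -m pendant '[[[0,0,0,-0.305,-0.256,-0.945,1],[0,0,0,-0.305,-0.256,-0.945,1],[0,0,0,-0.305,-0.256,-0.945,1],[0,0,0,-0.305,-0.256,-0.945,1],[0,0,0,-0.305,-0.256,-0.945,1],[0,0,0,-0.305,-0.256,-0.945,1],[0,0,0,-0.305,-0.256,-0.945,1],[0,0,0,-0.305,-0.256,-0.945,1]]]' >/dev/null
python3 -m pendant '[[[0,0,0,-0.305,-0.256,-0.945,1],[0,0,0,-0.305,-0.256,-0.945,1],[0,0,0,-0.305,-0.256,-0.945,1],[0,0,0,-0.305,-0.256,-0.945,1],[0.45,-0.04,-0.2,0,0,0,1],[0.45,-0.04,-0.2,0,0,0,1],[0.45,-0.04,-0.2,0,0,0,1],[0.45,-0.04,-0.2,0,0,0,1]]]' >/dev/null
python3 - <<'E'
from arc import *
Rv=np.c_[D@[1,0,0],D@[0,-1,0],[0,0,-1]]
v=1.15*4/24;kv=piv+Ro.from_rotvec(AX*v).apply(k-piv)
plan(kv+[-.002,0,.015],Rv)
E
```

```text
tcp [0.5703 0.0795 0.266 ] shift [ 0.03 -0.11  3.72] turn [ 0.04  0.03 -0.05] shift in goal axes [ 0.02 -0.1   3.72] j [ 27.4  10.7 -10.5   0.  -68.9  57.4] F [ 0.6 -0.3 -0.4] t 10.65 w 0.0877 0.0
```

```bash
python3 -m pendant '[[[0,-0.05,0.6,0,0,0,1],[0,-0.05,0.6,0,0,0,1],[0,0,0.6,0,0,0,0.6],[0,0,0.6,0,0,0,0.3],[0,0,0.5,0,0,0,0],[0,0,0.4,0,0,0,0],[0,0,0.35,0,0,0,-0.2],[0,0,0,0,0,0,-1]]]' 40
python3 -m pendant '[[[0,0,0,0,0,0,-1],[0,0,0,0,0,0,-1],[0,0,0,0,0,0,-1],[0,0,0,0,0,0,-1],[0,0,0,0,0,0,-1],[0,0,0,0,0,0,-1],[0,0,0,0,0,0,-1],[0,0,0,0,0,0,-1]]]'
python3 - <<'E'
from arc import *
v0=1.15*4/24;kv=lambda v:piv+Ro.from_rotvec(AX*v).apply(k-piv)
Rv=np.c_[D@[1,0,0],D@[0,-1,0],[0,0,-1]]
plan(kv(v0)+[-.002,0,.015],Rv)
vs=np.linspace(v0,1.15,17)
for i in range(0,16):print(i,(Rv.T@(kv(vs[i+1])-kv(vs[i]))/.02).round(2))
E
```

```text
time_s: 11.45
tcp_pos: [0.5687, 0.0814, 0.1915]
eef_rot: [179.8, 0.3, -5.1]
contact_force: [0.4, 0.0, -0.6]
gripper_width: 0.0452
gripper_force: 0.0
time_s: 12.25
tcp_pos: [0.5692, 0.0812, 0.1928]
eef_rot: [179.8, 0.2, -5.1]
contact_force: [-0.4, -4.6, 3.8]
gripper_width: 0.017
gripper_force: 40.0
tcp [0.5692 0.0812 0.1928] shift [ 0.08 -0.02  0.07] turn [ 0.04  0.04 -0.02] shift in goal axes [ 0.08 -0.02  0.07] j [ 27.6  13.8 -16.6   0.1 -59.9  57.2] F [-0.4 -4.6  3.8] t 12.25 w 0.017 40.0
0 [-0.47  0.12  0.27]
1 [-0.46  0.15  0.27]
2 [-0.45  0.19  0.26]
3 [-0.44  0.22  0.25]
4 [-0.43  0.25  0.25]
5 [-0.42  0.28  0.24]
6 [-0.4   0.3   0.23]
7 [-0.38  0.33  0.22]
8 [-0.37  0.36  0.21]
9 [-0.35  0.38  0.2 ]
10 [-0.33  0.41  0.19]
11 [-0.31  0.43  0.18]
12 [-0.28  0.45  0.16]
13 [-0.26  0.47  0.15]
14 [-0.23  0.48  0.14]
15 [-0.21  0.5   0.12]
```

```bash
python3 -m pendant '[[[-0.47,0.12,0.27,0,0,0,-1],[-0.46,0.15,0.27,0,0,0,-1],[-0.45,0.19,0.26,0,0,0,-1],[-0.44,0.22,0.25,0,0,0,-1],[-0.43,0.25,0.25,0,0,0,-1],[-0.42,0.28,0.24,0,0,0,-1],[-0.4,0.3,0.23,0,0,0,-1],[-0.38,0.33,0.22,0,0,0,-1]]]'
python3 - <<'E'
from arc import *
Rv=np.c_[D@[1,0,0],D@[0,-1,0],[0,0,-1]]
plan(piv+Ro.from_rotvec(AX*(1.15*14/24)).apply(k-piv)+[-.002,0,.015],Rv)
E
```

```text
time_s: 13.05
tcp_pos: [0.4959, 0.0514, 0.1521]
eef_rot: [179.9, 0.2, -5.1]
contact_force: [-0.6, 6.3, -3.1]
gripper_width: 0.017
gripper_force: 40.1
tcp [0.4959 0.0514 0.1521] shift [0.15 0.01 0.03] turn [ 0.02  0.05 -0.03] shift in goal axes [0.15 0.01 0.03] j [ 28.5   9.2 -28.7  -0.1 -52.4  56.4] F [-0.6  6.3 -3.1] t 13.05 w 0.017 40.1
```

```bash
python3 -m pendant '[[[-0.37,0.36,0.21,0,0,0,-1],[-0.35,0.38,0.2,0,0,0,-1],[-0.33,0.41,0.19,0,0,0,-1],[-0.31,0.43,0.18,0,0,0,-1],[-0.28,0.45,0.16,0,0,0,-1],[-0.26,0.47,0.15,0,0,0,-1],[-0.23,0.48,0.14,0,0,0,-1],[-0.21,0.5,0.12,0,0,0,-1]]]'
python3 - <<'E'
from arc import *
from plant import vision
Rv=np.c_[D@[1,0,0],D@[0,-1,0],[0,0,-1]]
plan(piv+Ro.from_rotvec(AX*1.15).apply(k-piv)+[-.002,0,.015],Rv)
c=vision.capture("side");cv2.imwrite("pics/s2.png",cv2.resize(c["frame"][120:270,140:340],None,fx=4,fy=4,interpolation=cv2.INTER_CUBIC))
E
```

```text
time_s: 13.85
tcp_pos: [0.4409, -0.0143, 0.1237]
eef_rot: [179.9, 0.5, -5.2]
contact_force: [0.9, 6.9, -14.9]
gripper_width: 0.0171
gripper_force: 40.2
tcp [ 0.4409 -0.0143  0.1237] shift [ 0.27 -0.04 -0.05] turn [ 0.03  0.12 -0.04] shift in goal axes [ 0.27 -0.04 -0.05] j [ 23.8   6.  -37.2  -0.2 -47.3  61.1] F [  0.9   6.9 -14.9] t 13.85 w 0.0171 40.2
```

View pics/s2.png

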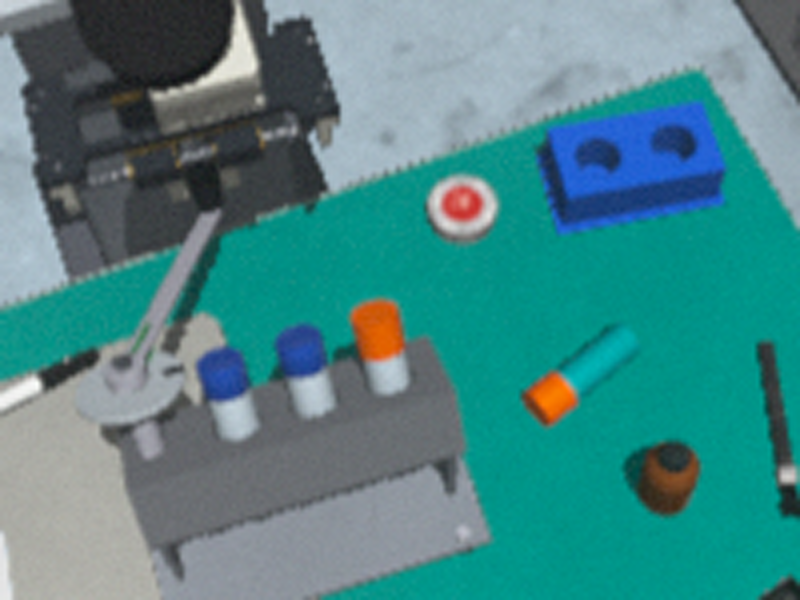

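The lever has swung down the slope and lies near its green mark at (150,330). All three caps are uncovered. I'll release, back off upward and measure the lever angle and caps.

```bash
python3 -m pendant '[[[0,0,0,0,0,0,-0.5],[0,0,0,0,0,0,0],[0,0,0,0,0,0,0.3],[0,0,0,0,0,0,0.6],[0,0,-0.6,0,0,0,1],[0,0,-1,0,0,0,1],[0,0,-1,0,0,0,1],[0.2,-0.8,-1,0,0,0,1]]]'
python3 -m pendant '[[[0.4,-1,-1,0,0,0,1],[0.5,-1,-1,0,0,0,1],[0.5,-1,-0.5,0,0,0,1],[0.5,-1,0,0,0,0,1],[0.5,-1,0,0,0,0,1],[0,0,0,0,0,0,1],[0,0,0,0,0,0,1],[0,0,0,0,0,0,1]]]'
python3 - <<'E'
from arc import *
from plant import vision
Rv=np.c_[D@[1,0,0],D@[0,-1,0],[0,0,-1]]
plan([.55,.09,.27],RT)
cs={}
for n in("side","top"):
    c=vision.capture(n);np.savez(n+"1.npz",**c);cs[n]=c
    hsv=cv2.cvtColor(c["frame"],cv2.COLOR_BGR2HSV)
    for cn,lo,hi in(("or",(5,150,120),(18,255,255)),("bl",(105,130,80),(130,255,255)),("black",(0,0,0),(179,255,45))):
        N,L,st,ce=cv2.connectedComponentsWithStats(cv2.inRange(hsv,lo,hi))
        for i in range(1,N):
            if st[i,4]>25 and 150<ce[i][0]<365 and 140<ce[i][1]<280:print(n,cn,st[i].tolist(),ce[i].round(1))
    for v in(1.0,1.15,1.3):
        print(n,"knob pix if v",v,proj(c,piv+Ro.from_rotvec(AX*v).apply(k-piv)).round(1))
f=cs["top"]["frame"][150:260,160:370];g=cs["side"]["frame"][130:260,140:330]
cv2.imwrite("pics/p3.png",np.vstack([cv2.resize(f,(620,325),interpolation=cv2.INTER_CUBIC),cv2.resize(g,(620,424)[:2],interpolation=cv2.INTER_CUBIC)[:275]]))
E
```

```text
time_s: 14.7
tcp_pos: [0.4494, 0.0008, 0.1994]
eef_rot: [179.9, 0.2, -5.2]
contact_force: [0.5, 0.2, 0.1]
gripper_width: 0.0723
gripper_force: 0.0
time_s: 15.5
tcp_pos: [0.5062, 0.0967, 0.2471]
eef_rot: [179.8, 0.2, -5.1]
contact_force: [-0.7, 0.6, -0.4]
gripper_width: 0.0878
gripper_force: 0.0
tcp [0.5062 0.0967 0.2471] shift [ 2.2   0.14 -1.15] turn [ 5.97  5.88 21.92] shift in goal axes [ 0.14 -2.48  0.11] j [ 32.7   5.7 -19.1   0.  -65.5  52.2] F [-0.7  0.6 -0.4] t 15.5 w 0.0878 0.0
side or [228, 195, 13, 15, 148] [234.  202.2]
side or [272, 213, 12, 13, 89] [277.6 219. ]
side bl [275, 146, 46, 32, 1102] [297.5 161.5]
side bl [209, 202, 12, 12, 120] [214.8 207.5]
side bl [190, 207, 12, 13, 122] [195.4 213.2]
side black [188, 161, 7, 11, 50] [190.6 166.2]
side knob pix if v 1.0 [200.1 165.8]
side knob pix if v 1.15 [191.  165.9]
side knob pix if v 1.3 [181.5 166.8]
top bl [305, 180, 6, 13, 47] [308. 186.]
top bl [319, 182, 13, 14, 142] [325.1 188.5]
top black [168, 219, 59, 63, 164] [194.6 258.2]
top black [242, 220, 61, 27, 298] [277.5 234.4]
top black [347, 238, 17, 7, 80] [355.6 241. ]
top black [307, 251, 7, 12, 64] [309.7 256.8]
top knob pix if v 1.0 [299.8 251.6]
top knob pix if v 1.15 [309.1 257.4]
top knob pix if v 1.3 [319.1 261.9]
```

View pics/p3.png

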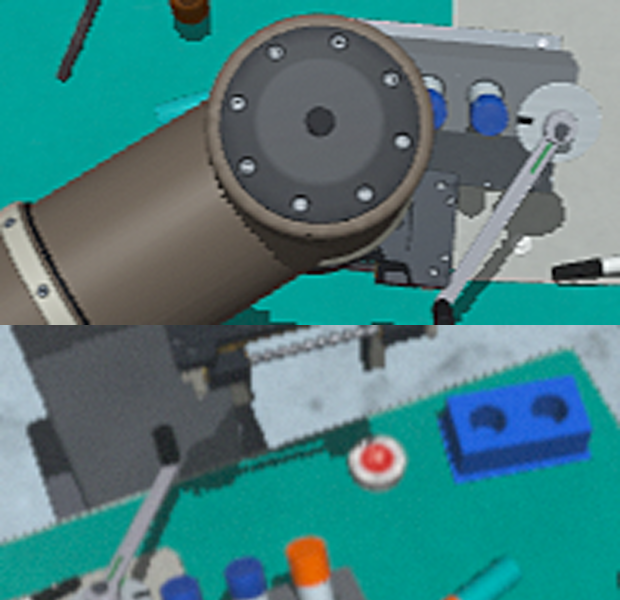

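The lever knob matches the 1.15 rad prediction in both views to within a pixel, so step 1 is done. Next is the tube axis.

```bash
python3 - <<'E'
from arc import *
T=load("top1.npz");S=load("side1.npz");T0=load("top0.npz")
O=np.r_[(k-D@[-.0399,.080,.125+.0691])[:2],0];print("O",O.round(4))
q,e=two(T,(325.1,188.5),S,(195.4,213.2));print("b2 cap",q.round(4),e.round(4),"disp",(D.T@(q-O)).round(4))
for y in(-.05,0,.05):
    m=O+D@[0,y,.125];t=m+.048*AX
    print(y,"top centre side/top pix",proj(S,t).round(1),proj(T,t).round(1))
# highest cap surface points: top faces from depth, side view, distance along AX above mouth
for c,bx in((S,(226,193,17,17)),(S,(188,205,16,16)),(T,(316,178,18,18))):
    x,y,w,h=bx;hsv=cv2.cvtColor(c["frame"],cv2.COLOR_BGR2HSV)[y:y+h,x:x+w];P=cloud(c)[y:y+h,x:x+w]
    m=((cv2.inRange(hsv,(5,150,60),(18,255,255))|cv2.inRange(hsv,(105,130,50),(130,255,255)))>0)
    Q=(P[m]-O)@D-[0,0,.125];L=np.c_[Q@[-.5,0,.866],Q[:,1],Q@[.866,0,.5]]
    print("axis/y/slope pct5,50,95",np.percentile(L,[5,50,95],axis=0).round(4).tolist())
    tp=L[L[:,0]>np.percentile(L[:,0],98)-.006];print(" top face mean",tp.mean(0).round(4),len(tp), np.ptp(tp,0).round(3))
E
```

```text
O [ 0.6364 -0.001   0.    ]
b2 cap [ 0.613  -0.0487  0.1562] 0.0004 disp [-0.0191 -0.0496  0.1562]
-0.05 top centre side/top pix [194.3 209.8] [325.8 189.7]
0 top centre side/top pix [214.  204.3] [305.1 187.6]
0.05 top centre side/top pix [233.4 198.9] [284.4 185.5]
axis/y/slope pct5,50,95 [[0.0249, 0.0371, -0.0085], [0.0437, 0.0488, 0.0076], [0.0509, 0.0617, 0.0114]]
 top face mean [0.0496 0.0495 0.0011] 66 [0.006 0.027 0.026]
axis/y/slope pct5,50,95 [[0.0291, -0.061, -0.0072], [0.044, -0.0496, 0.0084], [0.0494, -0.0381, 0.0128]]
 top face mean [ 0.0476 -0.0493  0.0036] 63 [0.006 0.025 0.023]
axis/y/slope pct5,50,95 [[0.0294, -0.0601, -0.0127], [0.0472, -0.0478, 0.0021], [0.051, -0.0366, 0.0142]]
 top face mean [ 0.0584 -0.0483  0.0038] 97 [0.998 0.15  0.346]
```

```bash
cat > tube.py <<'E'
from arc import *
O=np.array([.6364,-.001,0])
gp=lambda a:O+D@[0,.05,.125]+a*AX+.002*SL
E
python3 - <<'E'
from tube import *
print(gp(.1),gp(.028));plan(gp(.11),RT)
E
python3 -m pendant '[[[0.6,0.25,-0.1,0,0,0,1],[0.6,0.25,-0.1,0,0,0,1],[0.6,0.25,-0.1,0,0,0,1],[0.6,0.25,-0.1,0,0,0,1],[0.6,0.25,-0.1,0,0,0,1],[0.6,0.25,-0.1,0,0,0,1],[0.6,0.25,-0.1,0,0,0,1],[0.6,0.25,-0.1,0,0,0,1]]]'
python3 -m pendant '[[[0,0,0,0.249,0.245,0.913,1],[0,0,0,0.249,0.245,0.913,1],[0,0,0,0.249,0.245,0.913,1],[0,0,0,0.249,0.245,0.913,1],[0,0,0,0.249,0.245,0.913,1],[0,0,0,0.249,0.245,0.913,1],[0,0,0,0.249,0.245,0.913,1],[0,0,0,0.249,0.245,0.913,1]]]' >/dev/null
python3 -m pendant '[[[0,0,0,0.249,0.245,0.913,1],[0,0,0,0.249,0.245,0.913,1],[0,0,0,0.249,0.245,0.913,1],[0,0,0,0.249,0.245,0.913,1],[0,0,0,0.249,0.245,0.913,1],[0,0,0,0.249,0.245,0.913,1],[0,0,0,0.249,0.245,0.913,1],[0,0,0,0.249,0.245,0.913,1]]]' >/dev/null
python3 -m pendant '[[[0,0,0,0.249,0.245,0.913,1],[0,0,0,0.249,0.245,0.913,1],[0,0,0,0.249,0.245,0.913,1],[0,0,0,0.249,0.245,0.913,1],[0,0,0,0.249,0.245,0.913,1],[0,0,0,0.249,0.245,0.913,1],[0,0,0,0.249,0.245,0.913,1],[0,0,0,0.249,0.245,0.913,1]]]'
python3 - <<'E'
from tube import *
plan(gp(.028),RT)
E
```

```text
[0.59267351 0.05301656 0.21260254] [0.62853652 0.04987896 0.15024871]
tcp [0.5063 0.0965 0.2477] shift [4.25 1.78 1.31] turn [ 5.95  5.88 21.91] shift in goal axes [ 1.79 -3.01  3.26] j [ 32.6   5.6 -19.1   0.  -65.5  52.2] F [-0.4  0.3  0.7] t 15.6 w 0.0873 0.0
time_s: 16.4
tcp_pos: [0.5998, 0.048, 0.2638]
eef_rot: [179.8, 0.2, -5.1]
contact_force: [0.3, 0.4, -0.1]
gripper_width: 0.0876
gripper_force: 0.0
time_s: 18.8
tcp_pos: [0.5992, 0.0486, 0.2642]
eef_rot: [-149.8, 0.1, -95.1]
contact_force: [0.1, 0.1, 0.6]
gripper_width: 0.0877
gripper_force: 0.0
tcp [0.5992 0.0486 0.2642] shift [-0.18  1.61  5.66] turn [-0.04  0.01 -0.04] shift in goal axes [-0.19  1.59  5.66] j [ 29.2  -2.1 -45.1  38.9 -26.6 -66.4] F [0.1 0.1 0.6] t 18.8 w 0.0877 0.0
```

```bash
python3 -m pendant '[[[-0.06,0.53,0.5,-0.04,0,-0.04,1],[-0.06,0.53,0.5,0,0,0,1],[-0.06,0.53,0.5,0,0,0,1],[0,0,0.9,0,0,0,1],[0,0,0.9,0,0,0,1],[0,0,0.9,0,0,0,1],[0,0,0.8,0,0,0,1],[0,0,0.6,0,0,0,1]]]' 40
python3 - <<'E'
from tube import *
plan(gp(.028),RT)
E
```

```text
time_s: 19.6
tcp_pos: [0.629, 0.0467, 0.1703]
eef_rot: [-150.5, -0.1, -95.6]
contact_force: [-0.5, 1.3, -1.0]
gripper_width: 0.0877
gripper_force: 0.0
tcp [0.629  0.0467 0.1703] shift [-0.16  0.53  0.85] turn [ 0.11 -0.1  -0.11] shift in goal axes [-0.15  0.53  0.85] j [   5.9    6.6  -54.9   95.3   -5.8 -105.2] F [-0.5  1.3 -1. ] t 19.6 w 0.0877 0.0
```

Wrist joint 4 has hit its limit at this tilt. I'll back off along the pocket axis and take a diagonal closing direction. The tool can then tilt about the closing axis, so the pads stay flat on the tube and the direction suits the forearm.

```bash
python3 -m pendant '[[[0,0,-0.5,0,0,0,1],[0,0,-0.8,0,0,0,1],[0,0,-1,0,0,0,1],[0,0,-1,0,0,0,1],[0,0,-1,0,0,0,1],[0,0,-0.5,0,0,0,1],[0,0,0,0,0,0,1],[0,0,0,0,0,0,1]]]'
cat >> tube.py <<'E'
b,th=np.radians(45),np.radians(15)
W=-SL*np.cos(b)+YD*np.sin(b)
zt=-AX*np.cos(th)+W*np.sin(th);yt=-(SL*np.sin(b)+YD*np.cos(b));xt=np.cross(yt,zt)
RG=np.c_[xt,yt,zt]
gq=lambda a:O+D@[0,.05,.125]+a*AX+.002*SL-.003*zt   # TCP with grasp point at a above the mouth
E
python3 - <<'E'
from tube import *
print(RG.round(3));plan(gq(.1),RG)
E
```

```text
time_s: 20.4
tcp_pos: [0.5851, 0.0557, 0.2526]
eef_rot: [-150.1, -0.4, -94.9]
contact_force: [0.1, -0.1, -0.2]
gripper_width: 0.087
gripper_force: 0.0
[[ 0.659 -0.672  0.339]
 [-0.743 -0.651  0.154]
 [ 0.117 -0.354 -0.928]]
tcp [0.5851 0.0557 0.2526] shift [0.11 0.63 1.78] turn [ -1.41  -3.62 -11.11] shift in goal axes [0.11 0.54 1.81] j [ 30.2  -2.7 -47.9  42.  -25.8 -70.2] F [ 0.1 -0.1 -0.2] t 20.4 w 0.087 0.0
```

```bash
python3 -m pendant '[[[0,0,0,-0.117,-0.302,-0.926,1],[0,0,0,-0.117,-0.302,-0.926,1],[0,0,0,-0.117,-0.302,-0.926,1],[0,0,0,-0.117,-0.302,-0.926,1],[0,0,0,-0.117,-0.302,-0.926,1],[0,0,0,-0.117,-0.302,-0.926,1],[0,0,0,-0.117,-0.302,-0.926,1],[0,0,0,-0.117,-0.302,-0.926,1]]]' >/dev/null
python3 -m pendant '[[[0,0,0,-0.117,-0.302,-0.926,1],[0,0,0,-0.117,-0.302,-0.926,1],[0,0,0,-0.117,-0.302,-0.926,1],[0,0,0,-0.117,-0.302,-0.926,1],[0.03,0.13,0.45,0,0,0,1],[0.03,0.13,0.45,0,0,0,1],[0.03,0.13,0.45,0,0,0,1],[0.03,0.13,0.45,0,0,0,1]]]' >/dev/null
python3 - <<'E'
from tube import *
plan(gq(.1),RG);plan(gq(.028),RG)
E
```

```text
tcp [0.5911 0.0514 0.2136] shift [-0.01 -0.09 -0.06] turn [ 0.02  0.01 -0.06] shift in goal axes [-0.01 -0.09 -0.06] j [ 23.6   4.1 -29.   -0.5 -35.1  19.3] F [0.  0.1 0.6] t 22.0 w 0.0874 0.0
tcp [0.5911 0.0514 0.2136] shift [ 0.92 -0.09  3.41] turn [ 0.02  0.01 -0.06] shift in goal axes [ 0.92 -0.09  3.41] j [ 23.6   4.1 -29.   -0.5 -35.1  19.3] F [0.  0.1 0.6] t 22.0 w 0.0874 0.0
```

Joint 4 is now near 0 and there is plenty of room. I'll descend along the tube axis and grip.

```bash
python3 -m pendant '[[[0.13,-0.03,0.48,0,0,0,1],[0.13,-0.03,0.48,0,0,0,1],[0.13,-0.03,0.48,0,0,0,1],[0.13,0,0.48,0,0,0,1],[0.13,0,0.48,0,0,0,1],[0.13,0,0.48,0,0,0,1],[0.13,0,0.48,0,0,0,1],[0,0,0,0,0,0,0.5]]]' 30
python3 -m pendant '[[[0,0,0,0,0,0,0],[0,0,0,0,0,0,-0.4],[0,0,0,0,0,0,-1],[0,0,0,0,0,0,-1],[0,0,0,0,0,0,-1],[0,0,0,0,0,0,-1],[0,0,0,0,0,0,-1],[0,0,0,0,0,0,-1]]]' 30
python3 - <<'E'
from tube import *
plan(gq(.028),RG);plan(gq(.108),RG)
E
```

```text
time_s: 22.8
tcp_pos: [0.6274, 0.0495, 0.154]
eef_rot: [-159.2, -6.6, -48.6]
contact_force: [-0.3, -0.0, 0.4]
gripper_width: 0.0838
gripper_force: 0.0
time_s: 23.6
tcp_pos: [0.627, 0.0494, 0.1554]
eef_rot: [-159.2, -6.6, -48.6]
contact_force: [-0.6, -2.4, 0.5]
gripper_width: 0.0276
gripper_force: 29.9
tcp [0.627  0.0494 0.1554] shift [0.   0.02 0.12] turn [ 0.01  0.01 -0.05] shift in goal axes [0.   0.02 0.12] j [ 21.6  11.3 -28.5  -2.3 -28.4  22.8] F [-0.6 -2.4  0.5] t 23.6 w 0.0276 29.9
tcp [0.627  0.0494 0.1554] shift [-1.04  0.03 -3.74] turn [ 0.01  0.01 -0.05] shift in goal axes [-1.03  0.02 -3.74] j [ 21.6  11.3 -28.5  -2.3 -28.4  22.8] F [-0.6 -2.4  0.5] t 23.6 w 0.0276 29.9
```

```bash
python3 -m pendant '[[[-0.13,0,-0.48,0,0,0,-1],[-0.13,0,-0.48,0,0,0,-1],[-0.13,0,-0.48,0,0,0,-1],[-0.13,0,-0.48,0,0,0,-1],[-0.13,0,-0.48,0,0,0,-1],[-0.13,0,-0.48,0,0,0,-1],[-0.13,0,-0.48,0,0,0,-1],[-0.13,0,-0.48,0,0,0,-1]]]'
python3 - <<'E'
from tube import *
from plant import vision
from h import *
# final: tube vertical = rotate by R taking AX->z; yaw kept free
Rup=Ro.align_vectors([[0,0,1]],[AX])[0].as_matrix()
RH=Rup@RG;print("tool dir at rack",RH[:,2].round(3))
plan([.5,.27,.25],RH)
c=vision.capture("side");cv2.imwrite("pics/s4.png",cv2.resize(c["frame"][110:260,150:350],None,fx=4,fy=4,interpolation=cv2.INTER_CUBIC))
E
```

```text
time_s: 24.4
tcp_pos: [0.5874, 0.0536, 0.2256]
eef_rot: [-159.1, -6.6, -48.6]
contact_force: [-0.1, -0.7, -0.7]
gripper_width: 0.0277
gripper_force: 29.9
tool dir at rack [-0.166  0.198 -0.966]
tcp [0.5874 0.0536 0.2256] shift [-10.79  -4.51  -0.94] turn [-5.14 -5.29  1.33] shift in goal axes [-11.04  -3.61   1.69] j [ 24.1   2.9 -28.7  -0.3 -36.5  18.7] F [-0.1 -0.7 -0.7] t 24.4 w 0.0277 29.9
```

View pics/s4.png

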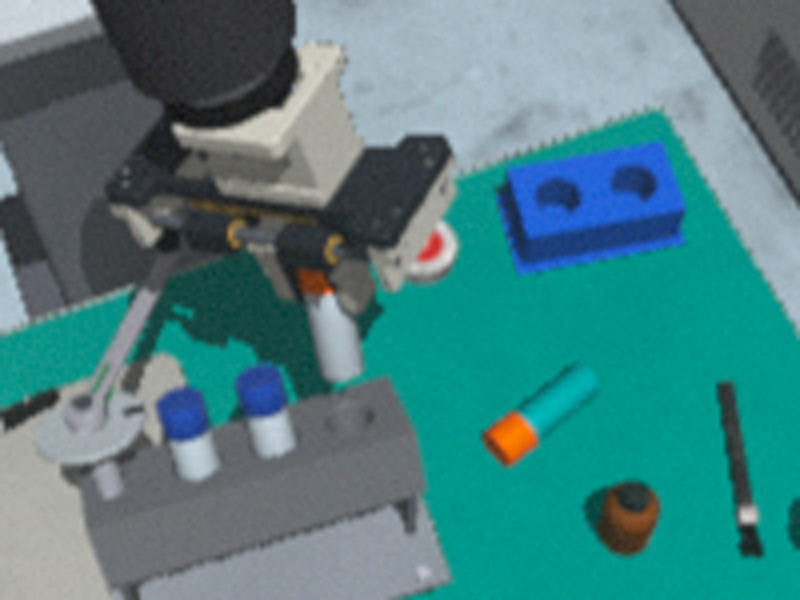

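The orange tube hangs in the grip at (335,320), clear of its empty pocket at (350,415). Both blue tubes and the lever are undisturbed. Next I'll carry it to the rack and stand it upright.

```bash
python3 -m pendant '[[[-0.675,-0.28,-0.06,0,0,0,-1],[-0.675,-0.28,-0.06,0,0,0,-1],[-0.675,-0.28,-0.06,0,0,0,-1],[-0.675,-0.28,-0.06,0,0,0,-1],[-0.675,-0.28,-0.06,0,0,0,-1],[-0.675,-0.28,-0.06,0,0,0,-1],[-0.675,-0.28,-0.06,0,0,0,-1],[-0.675,-0.28,-0.06,0,0,0,-1]]]' >/dev/null
python3 -m pendant '[[[-0.675,-0.28,-0.06,0,0,0,-1],[-0.675,-0.28,-0.06,0,0,0,-1],[-0.675,-0.28,-0.06,0,0,0,-1],[-0.675,-0.28,-0.06,0,0,0,-1],[-0.675,-0.28,-0.06,0,0,0,-1],[-0.675,-0.28,-0.06,0,0,0,-1],[-0.675,-0.28,-0.06,0,0,0,-1],[-0.675,-0.28,-0.06,0,0,0,-1]]]' >/dev/null
python3 -m pendant '[[[0,0,0,-0.643,-0.661,0.166,-1],[0,0,0,-0.643,-0.661,0.166,-1],[0,0,0,-0.643,-0.661,0.166,-1],[0,0,0,-0.643,-0.661,0.166,-1],[0,0,0,-0.643,-0.661,0.166,-1],[0,0,0,-0.643,-0.661,0.166,-1],[0,0,0,-0.643,-0.661,0.166,-1],[0,0,0,-0.643,-0.661,0.166,-1]]]' >/dev/null
cat >> tube.py <<'E'
RH=Ro.align_vectors([[0,0,1]],[AX])[0].as_matrix()@RG
H=np.array([.497,.273])
rk=lambda z,dx=0,dy=0:np.r_[H+[dx,dy],z]-.003*RH[:,2]  # grasp point over hole_0 at z
E
python3 - <<'E'
from tube import *
from plant import vision
plan(rk(.15),RH)
for n in("side","top"):
    c=vision.capture(n);np.savez(n+"2.npz",**c)
f=load("side2.npz")["frame"];cv2.imwrite("pics/s5.png",cv2.resize(f[90:220,220:370],None,fx=4,fy=4,interpolation=cv2.INTER_CUBIC))
E
```

```text
tcp [0.5    0.2698 0.2494] shift [1.08 0.   4.71] turn [ 0.03  0.03 -0.  ] shift in goal axes [1.07 0.01 4.71] j [ 37.6  13.4  -4.3 -15.8 -73.6   7. ] F [ 0.8 -0.7 -0.7] t 26.85 w 0.0276 29.9
```

View pics/s5.png

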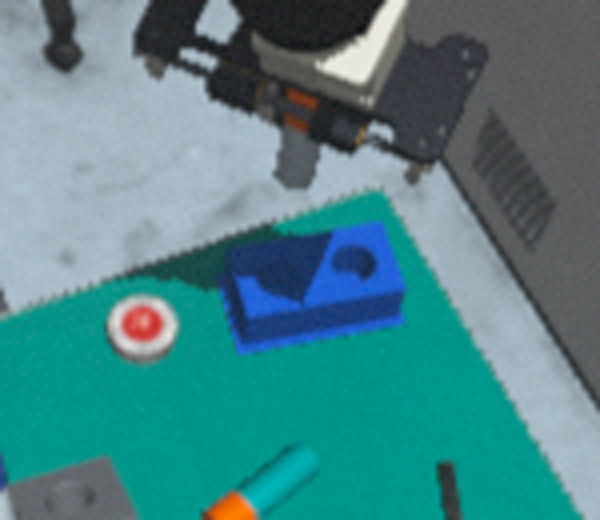

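The tube hangs upright at (297,155), with its end at (293,185) over the rack. I'll lower it to just above hole_0 and check alignment there.

```bash
python3 -m pendant '[[[0.135,0,0.59,0,0,0,-1],[0.135,0,0.59,0,0,0,-1],[0.135,0,0.59,0,0,0,-1],[0.135,0,0.59,0,0,0,-1],[0.135,0,0.59,0,0,0,-1],[0.135,0,0.59,0,0,0,-1],[0.135,0,0.59,0,0,0,-1],[0.135,0,0.59,0.03,0.03,0,-1]]]'
python3 - <<'E'
from tube import *
from plant import vision,r
plan(rk(.078),RH)
c=vision.capture("side");np.savez("side3.npz",**c)
s=r.get_state();g=s["tcp_pos"]+.003*RH[:,2]
bot=g-[0,0,.0725]
print("bottom",bot.round(4),"pix",proj(c,bot).round(1),"mid",proj(c,bot+[0,0,.03]).round(1),"edges",[proj(c,bot+[dx,dy,.03]).round(1).tolist() for dx,dy in((.005*-1,-.013),(.005,.013))],"hole",proj(c,[*H,.046]).round(1))
f=c["frame"];cv2.imwrite("pics/s6.png",cv2.resize(f[110:210,250:350],None,fx=6,fy=6,interpolation=cv2.INTER_CUBIC))
P=cloud(c)
m=(np.linalg.norm(P[...,:2]-H,axis=-1)<.03)&(P[...,2]>.075)&(P[...,2]<.105)
for z0 in(.075,.085,.095):
    q=P[m&(P[...,2]>=z0)&(P[...,2]<z0+.01)]
    if len(q)>5:
        # circle fit radius 14mm
        from scipy.optimize import least_squares
        o=least_squares(lambda p:np.linalg.norm(q[:,:2]-p,axis=1)-.014,H,loss="soft_l1",f_scale=.002);print(z0,len(q),o.x.round(4),np.abs(o.fun).mean().round(4))
E
```

```text
time_s: 27.75
tcp_pos: [0.4975, 0.2723, 0.1513]
eef_rot: [-179.9, 14.9, -50.0]
contact_force: [0.3, 0.2, -0.9]
gripper_width: 0.0277
gripper_force: 29.9
tcp [0.4975 0.2723 0.1513] shift [0.9 0.  3.4] turn [-0.02 -0.03 -0.  ] shift in goal axes [ 0.91 -0.    3.4 ] j [ 38.   17.9 -11.4 -16.9 -62.1  10.1] F [ 0.3  0.2 -0.9] t 27.75 w 0.0277 29.9
bottom [0.4959 0.2725 0.0738] pix [289.5 153.6] mid [290.5 147.8] edges [[285.7, 147.9], [295.3, 147.8]] hole [288.9 158.9]
0.075 10 [0.493  0.2756] 0.0008
0.085 16 [0.4927 0.275 ] 0.0006
0.095 20 [0.4936 0.2752] 0.0007
```

View pics/s6.png

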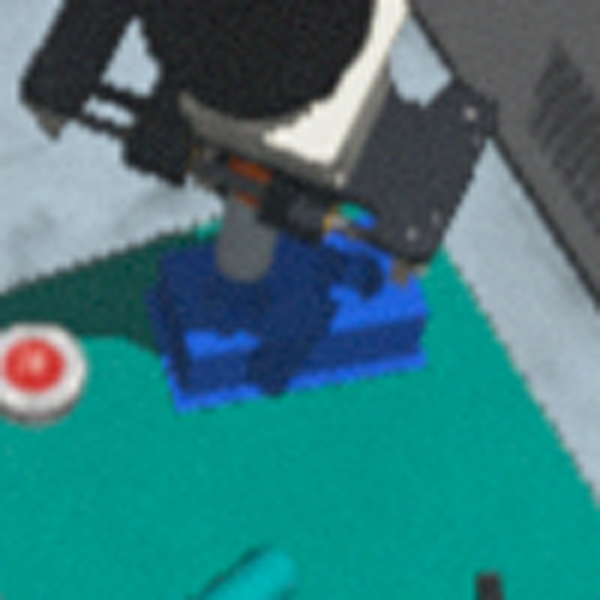

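The tube hangs upright at picture (247,250), just above hole_0. The depth fit puts it about 4 mm off the grasp centre along the pads, so I'll check the edges in pixels.

```bash
python3 - <<'E'
from tube import *
c=load("side3.npz");hsv=cv2.cvtColor(c["frame"],cv2.COLOR_BGR2HSV).astype(int)
for v in range(146,159):print(v,hsv[v,283:300,1].tolist())
P=np.array([.494,.275,.0738])
for z in(.0738,.0838,.0938):print(z,proj(c,[P[0],P[1],z]).round(1),proj(c,[.4959,.2725,z]).round(1))
T=load("top2.npz")
E
```

```text
146 [34, 50, 64, 83, 56, 30, 19, 31, 36, 39, 54, 58, 46, 64, 40, 32, 29]
147 [80, 119, 165, 159, 58, 40, 29, 37, 36, 37, 41, 38, 26, 65, 89, 35, 55]
148 [195, 208, 220, 129, 44, 32, 30, 32, 34, 31, 33, 32, 33, 101, 131, 90, 52]
149 [222, 223, 182, 78, 34, 32, 29, 29, 28, 29, 36, 28, 43, 129, 173, 149, 123]
150 [175, 203, 180, 63, 28, 34, 32, 37, 40, 32, 30, 32, 64, 146, 195, 184, 177]
151 [172, 193, 151, 59, 36, 28, 33, 29, 31, 38, 29, 32, 95, 183, 202, 181, 187]
152 [194, 200, 158, 53, 27, 29, 25, 33, 28, 28, 22, 25, 114, 177, 196, 188, 205]
153 [187, 196, 165, 68, 34, 32, 29, 31, 24, 31, 30, 34, 113, 191, 184, 173, 210]
154 [196, 188, 170, 96, 38, 33, 24, 42, 24, 30, 35, 66, 169, 186, 191, 203, 190]
155 [212, 197, 177, 140, 81, 50, 30, 29, 41, 28, 59, 126, 168, 185, 191, 185, 194]
156 [172, 179, 159, 205, 147, 120, 79, 69, 71, 73, 133, 174, 180, 191, 210, 206, 184]
157 [185, 183, 163, 167, 178, 181, 167, 169, 155, 164, 178, 198, 191, 194, 193, 202, 199]
158 [184, 170, 165, 183, 179, 193, 157, 185, 188, 191, 168, 197, 182, 201, 203, 198, 195]
0.0738 [289.9 152.8] [289.5 153.6]
0.0838 [290.3 150.9] [289.8 151.7]
0.0938 [290.6 149. ] [290.1 149.8]
```

```bash
python3 - <<'E'
from tube import *
plan(rk(.15,.003,-.002),RH);plan(rk(.1185,.003,-.002),RH);plan(rk(.0785,.003,-.002),RH)
E
```

```text
tcp [0.4964 0.2719 0.1492] shift [ 0.13 -0.11 -0.23] turn [ 0.01 -0.02 -0.02] shift in goal axes [ 0.13 -0.11 -0.23] j [ 38.1  18.  -11.5 -16.9 -62.   10.1] F [-2.1  0.1 -2.1] t 27.8 w 0.0274 29.9
tcp [0.4964 0.2719 0.1492] shift [ 0.54 -0.11  1.3 ] turn [ 0.01 -0.02 -0.02] shift in goal axes [ 0.54 -0.11  1.3 ] j [ 38.1  18.  -11.5 -16.9 -62.   10.1] F [-2.1  0.1 -2.1] t 27.8 w 0.0274 29.9
tcp [0.4964 0.2719 0.1492] shift [ 1.05 -0.11  3.23] turn [ 0.01 -0.02 -0.02] shift in goal axes [ 1.06 -0.11  3.23] j [ 38.1  18.  -11.5 -16.9 -62.   10.1] F [-2.1  0.1 -2.1] t 27.8 w 0.0274 29.9
```

```bash
python3 -m pendant '[[[0.15,-0.06,0.1,0,0,0,-1],[0.13,-0.05,0.3,0,0,0,-1],[0.1,0,0.35,0,0,0,-1],[0.08,0,0.3,0,0,0,-1],[0.07,0,0.26,0,0,0,-1],[0.07,0,0.26,0,0,0,-1],[0.07,0,0.26,0,0,0,-1],[0,0,0,0,0,0,-1]]]' 20
python3 - <<'E'
from tube import *
plan(rk(.0785,.003,-.002),RH)
E
```

```text
time_s: 28.6
tcp_pos: [0.5011, 0.2708, 0.1127]
eef_rot: [-180.0, 14.9, -50.0]
contact_force: [-0.6, 0.3, 0.5]
gripper_width: 0.0279
gripper_force: 19.9
tcp [0.5011 0.2708 0.1127] shift [0.4  0.03 1.51] turn [-0.   -0.03 -0.01] shift in goal axes [0.4  0.03 1.51] j [ 37.6  20.6 -13.  -17.6 -58.2  11.9] F [-0.6  0.3  0.5] t 28.6 w 0.0279 19.9
```

The tube end is about 9 mm inside the hole with no contact force. I'll continue down.

```bash
python3 -m pendant '[[[0.06,0,0.23,0,0,0,-1],[0.06,0,0.23,0,0,0,-1],[0.06,0,0.23,0,0,0,-1],[0.06,0,0.23,0,0,0,-1],[0.05,0.03,0.2,0,0,0,-1],[0.05,0,0.16,0,0,0,-1],[0.02,0,0.08,0,0,0,-1],[0,0,0,0,0,0,-1]]]' 
python3 - <<'E'
from tube import *
plan(rk(.0785,.003,-.002),RH)
E
```

```text
time_s: 29.4
tcp_pos: [0.501, 0.2706, 0.0852]
eef_rot: [-179.9, 14.9, -50.0]
contact_force: [0.5, -0.1, -0.6]
gripper_width: 0.028
gripper_force: 20.0
tcp [0.501  0.2706 0.0852] shift [0.04 0.03 0.19] turn [-0.02 -0.03 -0.  ] shift in goal axes [0.04 0.03 0.19] j [ 37.5  22.5 -14.3 -18.2 -55.2  13.1] F [ 0.5 -0.1 -0.6] t 29.4 w 0.028 20.0
```

Still no contact force. The underside is within about 4 mm of the floor, so I'll release gently (it drops into place), then back off.

```bash
python3 -m pendant '[[[0.04,0.02,0.15,0,0,0,-1],[0,0,0,0,0,0,-1],[0,0,0,0,0,0,-1],[0,0,0,0,0,0,-0.2],[0,0,0,0,0,0,0.1],[0,0,0,0,0,0,0.4],[0,0,0,0,0,0,0.6],[0,0,0,0,0,0,0.6]]]'
python3 -m pendant '[[[-0.15,0,-0.5,0,0,0,0.6],[-0.2,0,-0.7,0,0,0,0.6],[-0.25,0,-0.95,0,0,0,0.6],[-0.25,0,-0.95,0,0,0,0.6],[-0.25,0,-0.95,0,0,0,0.6],[-0.25,0,-0.95,0,0,0,0.6],[-0.25,0,-0.95,0,0,0,0.6],[-0.25,0,-0.95,0,0,0,0.6]]]'
python3 -m pendant '[[[0,-0.9,0,0,0,0,1],[0,-0.9,0,0,0,0,1],[0,-0.9,0,0,0,0,1],[0,-0.9,0,0,0,0,1],[0,-0.9,0,0,0,0,1],[0,-0.9,0,0,0,0,1],[0,-0.9,0,0,0,0,1],[0,-0.9,0,0,0,0,1]]]'
python3 - <<'E'
from tube import *
from plant import vision
f=[]
for n,b in(("side",(140,290,165,330)),("top",(150,270,155,370))):
    c=vision.capture(n);P=cloud(c);hsv=cv2.cvtColor(c["frame"],cv2.COLOR_BGR2HSV)
    m=(cv2.inRange(hsv,(5,150,80),(18,255,255))>0)&(np.linalg.norm(P[...,:2]-H,axis=-1)<.04)
    q=P[m];zt_=np.percentile(q[:,2],90) if len(q) else None
    if zt_: t=q[q[:,2]>zt_-.004];print(n,"cap top z",zt_.round(4),"centre",t.mean(0).round(4),len(t))
    for cn,lo,hi in(("bl",(105,130,80),(130,255,255)),("black",(0,0,0),(179,255,45))):
        N,L,st,ce=cv2.connectedComponentsWithStats(cv2.inRange(hsv,lo,hi))
        print(n,cn,[(ce[i].round(1).tolist(),int(st[i,4])) for i in range(1,N) if 40<st[i,4]<200 and 180<ce[i][0]<335 and 155<ce[i][1]<270])
    x=c["frame"]; f.append(cv2.resize(x[130:230,180:330] if n=="side" else x[160:265,160:360],(600,300),interpolation=cv2.INTER_CUBIC))
cv2.imwrite("pics/fin.png",np.vstack(f))
E
```

```text
time_s: 30.2
tcp_pos: [0.5008, 0.2704, 0.0824]
eef_rot: [-179.9, 14.9, -50.0]
contact_force: [1.0, -0.0, 0.5]
gripper_width: 0.0616
gripper_force: 0.0
time_s: 31.0
tcp_pos: [0.5005, 0.2704, 0.2278]
eef_rot: [-179.8, 14.9, -50.0]
contact_force: [0.1, -0.2, -0.1]
gripper_width: 0.0705
gripper_force: 0.0
time_s: 31.8
tcp_pos: [0.6114, 0.3634, 0.2273]
eef_rot: [-179.8, 14.9, -50.0]
contact_force: [0.8, -0.2, -0.1]
gripper_width: 0.0877
gripper_force: 0.0
side cap top z 0.0987 centre [0.4979 0.2705 0.0973] 59
side bl [([214.8, 207.5], 120), ([195.4, 213.2], 122)]
side black []
top cap top z 0.0997 centre [0.4977 0.2706 0.098 ] 83
top bl [([304.5, 186.6], 140), ([325.2, 188.5], 139)]
top black [([309.6, 256.8], 62)]
```

View pics/fin.png

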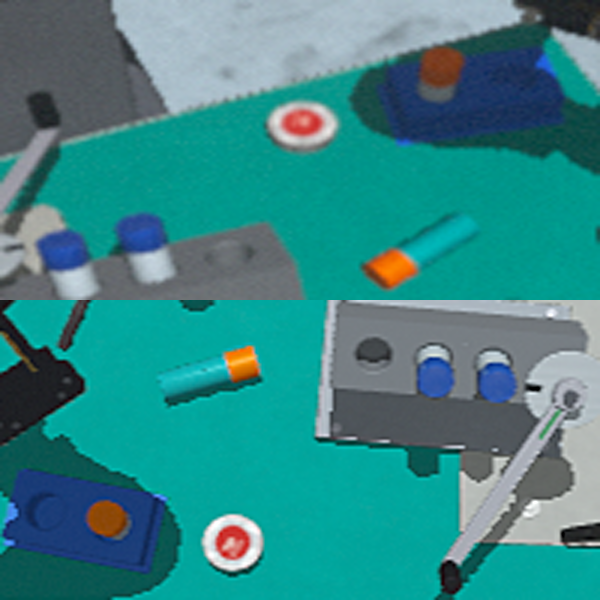

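The orange tube stands in hole_0: cap at (440,65) in the side view and (108,518) in the top view, top at z≈0.098, so its underside is near the 6 mm floor. Both blue tubes and the lever are unmoved, and the arm is clear.

```bash
python3 -c "
from plant import r
print(r.close_job())"
```

```text
the job is handed in; nothing more can be done
None
```

I handed the job in at about 32 s: the lever is in the green notch at about 1.15 rad, the orange-capped tube stands fully down in hole_0, and both blue-capped tubes are still in their pockets; no verdict came back.

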